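# Unlock the cutter box and bring back its key

## Robot

A 7-joint arm with a two-finger parallel gripper is mounted at the origin on the work surface. World frame = base frame: x ahead of the robot, y to its left, z up, the work surface at z = 0. Lengths are in m, angles in rad, forces in N, time in s.
With the tool pointing down it reaches from about 0.35 to 0.9 m from the base axis. Payload 8.1 kg.
Tool frame: the origin (TCP) lies on the front face of the gripper's body, between the roots of the fingers; the fingertips stand 66 mm ahead of it and the grasp point (between the pads) lies robot.grip_point_offset ahead of it (robot.grip_point_offset is the distance from the TCP to the grasp point, in m); z points along the fingers, y is the direction in which the jaws open and shut (so a half turn about z gives the same grasp; the last joint's range is limited). The gripper opens to 92 mm and grips with 3 to 60 N. Pads are 19 mm wide; open, the fingers measure 130 mm over their backs; the gripper's body (75 mm by 190 mm) begins 47 mm behind the grasp point.
Start: joints at [1.196, 0.434, 0.025, 1.573, -0.012, 1.134, -0.075], TCP at [0.168, -0.602, 0.292] pointing down, gripper open.
Joint ranges: [-2.62, 2.62], [-0.44, 2.09], [-1.27, 1.32], [0.08, 2.57], [-1.32, 4.46], [0.12, 2], [-2.74, 2.74]. Speed limits (rad/s): [2.22, 2.22, 3.01, 3.01, 3.14, 3.14, 3.14].

## Interface

Orientations are given as [roll, pitch, yaw] about the fixed x, y, z axes, in that order (R = Rz(yaw) Ry(pitch) Rx(roll)).
In Python, from workcell import robot, imaging, job gives the robot as it stands.
- The arm moves only by the tool step_arm, never from a script. Its argument "motion" is a list of rows, each an object with "slide": the shift along the tool's x, y, z in cm, a list of three; "dr": the turn, a rotation vector about the tool's x, y, z in rad, a list of three; "jaw": the opening, from 0 (shut) to 1 (fully open). In form: [{"slide": [dx, dy, dz], "dr": [ax, ay, az], "jaw": jaw}, ...]. A call has 1 to 20 rows; each row shifts and turns the commanded pose from where the row before left it, along the tool's axes as they then stand; what a row does not reach is not made up. A row lasts 1/8 s, in which the tool goes at most 62.5 mm and 10.7 degrees, less where a joint would pass 70% of its speed; a pose out of reach is approached as far as the arm can. A call with a gripper value outside its range is refused whole. The fingers move at their own pace and stop on an object; the grip force is fixed at half the most. Time passes only in rows, so rows that do not move let the fingers close. It gives the time, the measured TCP pose, the force and the opening at its end, in the units of the state.
- robot.sense(): the state, without advancing time (a new reading comes with each control period).
- imaging.read_camera(name): name is "side" or "top"; returns the picture (384x512x3 uint8, red, green, blue); there is no depth.
- imaging.camera_params(name): a dict with "fx", "fy", "cx", "cy" (pixels), "eye" and "orientation" of the camera in the world. Camera axes: x right, y up, looking along -z (the intrinsics and any distortion apply to the point x, -y, -z); pixel columns grow to the right and rows downward; lengths in m; the calibration is good to about 2 mm. A picture is of the moment at which its call begins. camera_params takes no time and is no camera call.
- job.hand_in(): hands the job in, once; it reports no verdict.
Trained networks look in the newest picture that a camera, given by its name, has taken for a name from the list of things; names that differ only in an ending like _2 or _b are one class to them, and where a whole thing is asked for, a point or a joint stands for the part that bears it (a point fixed in the world has none). Each returns a list of dicts, best first, with "score" (0 to 1); they miss things now and then, are a little off and sometimes report something else, mostly with a low value. They report only what shows in the picture. A call takes as long as a camera call.
- imaging.outline_of(camera, query): "mask" (384x512 bool, what is visible of it) and "xy" ([column, row] in pixels, amid what is visible of it).
The state is a dict: "time_s": time; "joint_pos": joint angles; "joint_vel": joint speeds; "effort": joint torques, N m; "tool_pos": TCP position; "tcp_rot": TCP orientation; "wrist_force": force on the tool from outside, world axes, zero at the start; "wrist_torque": the same for the moment, N m; "finger_gap": finger opening in m.
Only numpy, scipy, OpenCV 4.12 (cv2) and the standard library are available. Lean on these libraries where they do the work, as an engineer would, in place of code of your own. Each camera call takes 0.05 s, during which the arm holds its last target.

## Task

Turn the key in the top of the blue cutter box clockwise until the drawer springs open, then turn it back to the position where it will come out and draw it out. Lower the key into the empty red tray, not dropping it in from a height, and leave it lying there, with the drawer still open and the yellow tub and white plaster block beside the box left where they stand.

Things in the scene. Friction and masses are not known exactly. Their poses are not given: they have to be found in the camera images.
- key_bow (a point): Centre of the key's flat orange plastic head, the part to grip: 10 mm thick (x), 34 mm wide (y), 32 mm high (z). The key stands upright in the lock at the start (z up), this point 26 mm above the box top, the head's underside 10 mm above it. The steel blade below is 4 mm thick (x), 10 mm wide (y); its tip is 46 mm below this point, 20 mm deep in the lock.
- key_tip (a point): Point on the key's axis 1 mm above the tip of the blade; 45 mm from key_bow along key -z.
- lock (a point): Centre of the keyhole, on the vertical lock axis, level with the box top. Its notch for the key's bit is on local +y (white line; a green line on local +x marks open). The key goes up or down only with its y along this +y, within about 5 degrees; turned away, the bit is held under the lock plate. Raised by 20 mm the key is clear.
- plug (a joint): Turn of the lock's cylinder, carried round by the key: 0 = home stop, where the key comes out; grows clockwise seen from above; stop at 1.4 rad. Stays where it is left; friction about 0.05 N m. The key has about 0.07 rad of play in it. The drawer is let go at about 1.0 rad.
- drawer (a joint): Drawer of the box, 0 = shut and latched, 0.065 m = fully sprung open, towards the box's own -x side. When the latch lets go a light spring (about 2 N) pushes it out by itself within about a second.
- cutter_box: Fixed blue steel box, 200 x 200 mm, 90 mm high, light grey drawer front on its -x side. Origin at the centre of its underside, z up; the lock axis is at x = -30 mm, y = 0. Its top is bare but for the key.
- key_tray: Fixed empty red tray with black lining, 160 mm (x) by 130 mm (y) outside, 22 mm high, walls and floor 4 mm. Origin at the centre of its underside. A grey tray of the same shape, full of screws, is not for the key.
- tub: Loose bystander: yellow tub, 70 mm across, 80 mm high, origin under its centre.
- plaster_block: Loose bystander: upright white plaster block 70 x 55 mm, 130 mm high, origin under its centre.
- key: The key itself, loose, about 40 g: its tip is bevelled, so let go on a flat floor it falls over sideways, to +x. A bit 3 to 11 mm above the tip sticks out 13 mm from the axis to +y. Origin at the tip of its blade, z along its axis to the head.

How it is judged:
By the outcome, as a careful person would: the job done as asked, in the order asked, and still so for the second after the job is handed in, with the robot touching nothing.
It also fails if it takes over 56 s, if anything falls off the work surface, if the arm or the gripper's body presses on something with over 40 N, if the wrist force passes 120 N, or if a joint passes its speed limit or range.

## Working session

There is one attempt and no reset: what is moved stays moved. The work goes in short steps, Python scripts to look and compute and a tool call to move; the robot and the scene stay as the last step left them, time stands still between calls to the robot, and variables do not carry over. Pictures are saved under pics/ and viewed, and the job is handed in when it is done.

Besides the shell and the picture viewer there is one more tool, called as name(argument=value, ...) on one line, values as JSON. step_arm: Moves the arm, as the interface text tells. Its arguments: {"type":"object","properties":{"motion":{"type":"array"}},"required":["motion"]}

```bash
mkdir -p pics; ls; python3 - <<'E'
from workcell import robot, imaging, job
import cv2
print(robot.grip_point_offset)
s=robot.sense(); print({k:s[k] for k in('time_s','tool_pos','tcp_rot','finger_gap')})
for n in('side','top'):
    im=imaging.read_camera(n); cv2.imwrite(f'pics/{n}0.png',im[:,:,::-1]); print(n,imaging.camera_params(n))
E
```

```text
pics
0.0467
{'time_s': 0.0, 'tool_pos': array([ 0.16760849, -0.60165683,  0.29144351]), 'tcp_rot': array([-3.13998812e+00,  1.69104333e-04,  2.71713178e-01]), 'finger_gap': 0.09187943289550682}
side {'fx': 379.19996346204454, 'fy': 379.19996346204454, 'cx': 249.99819240815145, 'cy': 187.49808069299988, 'eye': array([0.1490041 , 0.62445551, 0.71967912]), 'orientation': array([ 0.88847751,  0.00411073, -2.59881353])}
top {'fx': 352.8863443612169, 'fy': 352.8863443612169, 'cx': 255.07113394107705, 'cy': 192.91108647288561, 'eye': array([0.36388273, 0.00549958, 1.05466488]), 'orientation': array([ 0.19335399, -0.01908961, -1.54511646])}
```

View pics/side0.png

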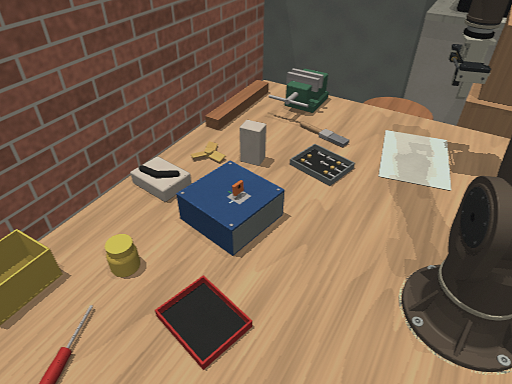

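View pics/top0.png

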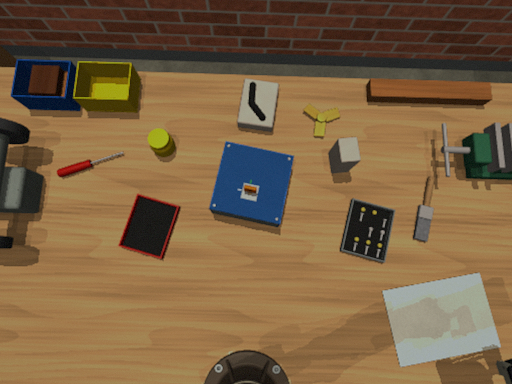

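The side view shows the box around (232,205) with the key at (238,188). The red tray is at (204,320), the tub at (122,255) and the plaster block at (253,142). In the top view the box is at (252,183), the key at (250,188) and the tray at (150,226). Next I'll measure them.

```bash
cat > h.py <<'E'
from workcell import robot, imaging, job
import numpy as np, cv2
from scipy.spatial.transform import Rotation as R
def cam(n):
    p=imaging.camera_params(n); return p, R.from_euler('xyz',p['orientation']).as_matrix()
def ray(n,c,r,z):
    p,M=cam(n); d=M@np.array([(c-p['cx'])/p['fx'],-(r-p['cy'])/p['fy'],-1.])
    return p['eye']+d*(z-p['eye'][2])/d[2]
def proj(n,X):
    p,M=cam(n); q=(np.atleast_2d(X)-p['eye'])@M
    return np.c_[p['cx']+p['fx']*q[:,0]/-q[:,2], p['cy']+p['fy']*q[:,1]/q[:,2]]
def tri(c1,c2):
    A=[];b=[]
    for n,(c,r) in(('side',c1),('top',c2)):
        p,M=cam(n); d=M@np.array([(c-p['cx'])/p['fx'],-(r-p['cy'])/p['fy'],-1.]);d/=np.linalg.norm(d)
        P=np.eye(3)-np.outer(d,d);A.append(P);b.append(P@p['eye'])
    return np.linalg.lstsq(np.vstack(A),np.hstack(b),rcond=None)[0]
E
python3 - <<'E'
from h import *
np.set_printoptions(precision=4,suppress=True)
xy={}
for n in('side','top'):
    im=imaging.read_camera(n)
    for q in('key_bow','cutter_box','key_tray','tub','plaster_block','key','lock'):
        try: L=imaging.outline_of(n,q)
        except Exception as e: print(n,q,e); continue
        for o in L[:2]:
            m=o['mask'].astype(np.uint8); cs,_=cv2.findContours(m,0,1); c=max(cs,key=cv2.contourArea) if cs else None
            print(n,q,round(o['score'],2),o['xy'],m.sum(), cv2.boundingRect(m))
            if q in('key_tray','cutter_box') and o is L[0]:
                a=cv2.approxPolyDP(cv2.convexHull(c),4,True)[:,0]; print(a.tolist())
        if L: xy[n,q]=L[0]['xy']
    x=dict(side=(150,120),top=(200,130))[n]
    cr=im[x[1]:x[1]+130,x[0]:x[0]+140]
    cv2.imwrite(f'pics/{n}1.png',cv2.resize(cr,None,fx=5.5,fy=4.6*1,interpolation=cv2.INTER_CUBIC)[:,:,::-1] if 0 else cv2.resize(cr,None,fx=4.5,fy=4.5,interpolation=cv2.INTER_CUBIC)[:,:,::-1])
for q in('key_bow','key'):
    if ('side',q) in xy and ('top',q) in xy: print(q,tri(xy['side',q],xy['top',q]))
E
```

```text
side key_bow 0.5 [238.1, 187.1] 114 (233, 181, 10, 16)
side cutter_box 0.55 [229.8, 210.0] 6287 (176, 161, 108, 95)
[[228, 161], [283, 189], [281, 215], [232, 255], [180, 218], [177, 192]]
side cutter_box 0.36 [200.4, 318.9] 5022 (154, 276, 98, 94)
side key_tray 0.8 [200.7, 319.9] 4828 (155, 276, 97, 93)
[[203, 276], [251, 320], [251, 326], [201, 368], [155, 309]]
side tub 0.58 [119.4, 258.0] 1243 (104, 234, 36, 43)
side plaster_block 0.55 [253.0, 141.7] 1055 (239, 120, 27, 46)
side key 0.42 [252.6, 141.0] 1025 (239, 120, 27, 45)
side lock 0.79 [231.3, 205.0] 6275 (176, 161, 108, 95)
top key_bow 0.52 [250.1, 190.9] 86 (244, 185, 13, 8)
top cutter_box 0.78 [250.1, 183.9] 5151 (210, 142, 84, 84)
[[226, 142], [292, 155], [278, 224], [211, 209]]
top key_tray 0.8 [148.6, 224.7] 2623 (119, 193, 62, 66)
[[137, 193], [180, 207], [162, 258], [119, 245]]
top tub 0.55 [160.9, 140.3] 601 (148, 128, 28, 29)
top plaster_block 0.67 [343.6, 150.0] 892 (329, 137, 31, 35)
top key 0.5 [250.4, 187.8] 53 (245, 186, 11, 6)
top lock 0.97 [249.8, 182.5] 5219 (210, 141, 84, 86)
key_bow [0.5554 0.0073 0.1203]
key [0.5253 0.0032 0.2655]
```

View pics/side1.png

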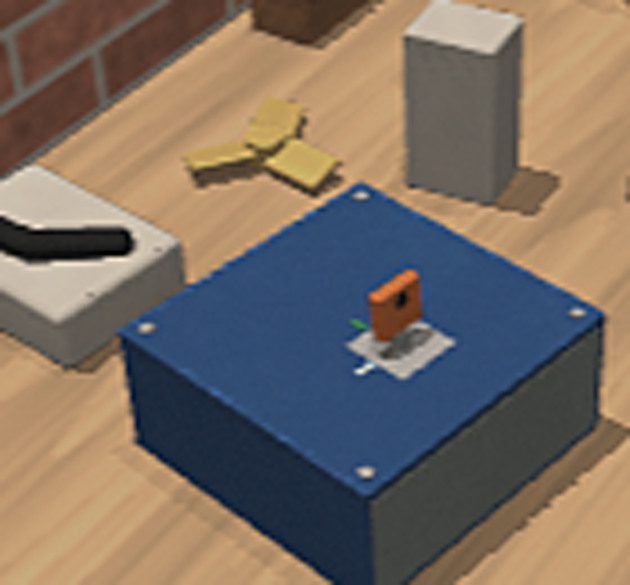

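View pics/top1.png

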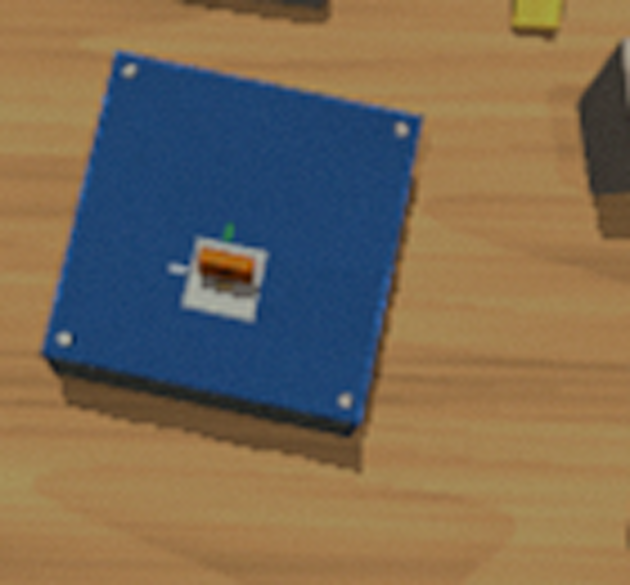

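```bash
python3 - <<'E'
from h import *
from scipy.optimize import least_squares
np.set_printoptions(precision=4,suppress=True)
def fit(hx,hy,h,S,T,x0):
    C=np.array([[hx,hy],[hx,-hy],[-hx,-hy],[-hx,hy]])
    def f(p):
        c,s=np.cos(p[2]),np.sin(p[2]); X=np.c_[C@np.array([[c,s],[-s,c]])+p[:2],[h]*4]
        r=[]
        if S is not None: r.append(proj('side',X)-S)
        if T is not None: r.append(proj('top',X)-T)
        return np.vstack(r).ravel()
    o=least_squares(f,x0); return o.x,o.fun.reshape(-1,2)
# order: +x+y, +x-y, -x-y, -x+y
T=np.array([[226.2,141.6],[293.6,156.2],[278.9,225.1],[210,208.2]])
S=np.array([[177.1,194],[230.4,160.7],[284.2,190.7],[232.2,230.4]])
for a,b in((S,T),(None,T),(S,None)):
    p,r=fit(.1,.1,.09,a,b,[.55,0,-.1]); print('box',p,abs(r).max()); 
    print(' lock',p[0]-.03*np.cos(p[2]),p[1]-.03*np.sin(p[2]))
# tray bounding: which dir is long? corners in world
T2=np.array([[137,194],[180,207],[162.5,258],[119.5,245]])
print([ray('top',*t,.022) for t in T2])
for a,nm in((T2,'top'),):
    p,r=fit(.08,.065,.022,None,a,[.45,.3,-.1]); print('tray',p,r)
for n,q in(('side',(119.5,234)),):pass
print('tub',ray('top',160,137,.08),'block',ray('top',347,145,.13))
p,M=0,0
for n,o in(('side',(120,260,160,120)),('top',(110,180,80,90))):
    im=imaging.read_camera(n);x,y,w,h=(145,265,120,110) if n=='side' else o
    cv2.imwrite(f'pics/{n}2.png',cv2.resize(im[y:y+h,x:x+w],None,fx=5,fy=5,interpolation=cv2.INTER_CUBIC)[:,:,::-1])
E
```

```text
box [ 0.5843  0.0015 -0.1942] 1.4501743716055842
 lock 0.5549000207639805 0.007318642950365682
box [ 0.5839  0.0006 -0.1973] 1.2173125657078288
 lock 0.5544730602719091 0.006523880211460138
box [ 0.5844  0.0027 -0.1904] 1.0736842418932042
 lock 0.5549575822881119 0.00839388364799701
[array([0.553 , 0.3405, 0.022 ]), array([0.5177, 0.2111, 0.022 ]), array([0.3688, 0.2512, 0.022 ]), array([0.4024, 0.3771, 0.022 ])]
tray [ 0.4606  0.2949 -0.2547] [[ 0.9947 -0.4484]
 [-0.1707 -1.32  ]
 [-0.3934  0.7049]
 [-0.4001  0.9746]]
tub [0.7117 0.2707 0.08  ] block [ 0.6874 -0.2575  0.13  ]
```

View pics/side2.png

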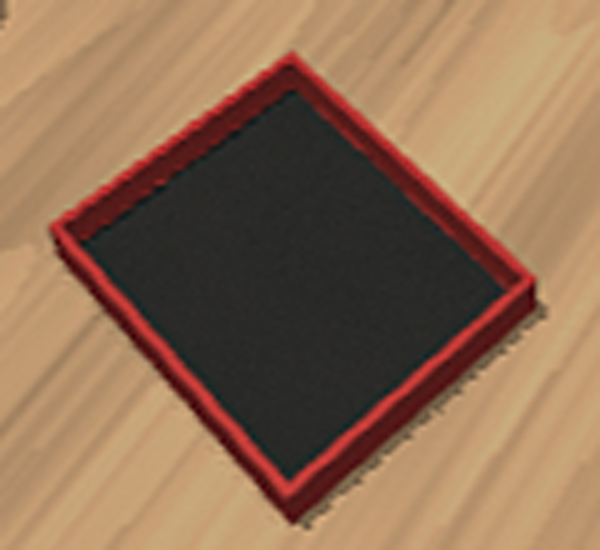

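View pics/top2.png

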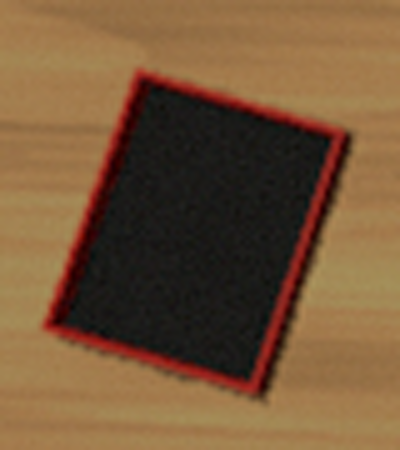

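Box fit: the lock is at (0.555, 0.007) with yaw -0.194, and triangulating the key head gives the same point. The tray is at (0.461, 0.295) with yaw -0.255. Now moving above the key.

step_arm(motion=[{"slide": [2.683, -2.411, 0], "dr": [0, 0, 0], "jaw": 1}, {"slide": [2.683, -2.411, 0], "dr": [0, 0, 0], "jaw": 1}, {"slide": [2.683, -2.411, 0], "dr": [0, 0, 0], "jaw": 1}, {"slide": [2.683, -2.411, 0], "dr": [0, 0, 0], "jaw": 1}, {"slide": [2.683, -2.411, 0], "dr": [0, 0, 0], "jaw": 1}, {"slide": [2.683, -2.411, 0], "dr": [0, 0, 0], "jaw": 1}, {"slide": [2.683, -2.411, 0], "dr": [0, 0, 0], "jaw": 1}, {"slide": [2.683, -2.411, 0], "dr": [0, 0, 0], "jaw": 1}, {"slide": [2.683, -2.411, 0], "dr": [0, 0, 0], "jaw": 1}, {"slide": [2.683, -2.411, 0], "dr": [0, 0, 0], "jaw": 1}, {"slide": [2.683, -2.411, 0], "dr": [0, 0, 0], "jaw": 1}, {"slide": [2.683, -2.411, 0], "dr": [0, 0, 0], "jaw": 1}, {"slide": [2.683, -2.411, 0], "dr": [0, 0, 0], "jaw": 1}, {"slide": [2.683, -2.411, 0], "dr": [0, 0, 0], "jaw": 1}, {"slide": [2.683, -2.411, 0], "dr": [0, 0, 0], "jaw": 1}, {"slide": [2.683, -2.411, 0], "dr": [0, 0, 0], "jaw": 1}, {"slide": [2.683, -2.411, 0], "dr": [0, 0, 0], "jaw": 1}, {"slide": [2.683, -2.411, 0], "dr": [0, 0, 0], "jaw": 1}, {"slide": [2.683, -2.411, 0], "dr": [0, 0, 0], "jaw": 1}, {"slide": [2.683, -2.411, 0], "dr": [0, 0, 0], "jaw": 1}])

```text
time_s: 3.5
tool_pos: [0.5559, 0.0073, 0.2923]
tcp_rot: [3.141, -0.0, 0.271]
wrist_force: [-0.7, -0.1, 0.5]
finger_gap: 0.0921
```

step_arm(motion=[{"slide": [0, 0, 0], "dr": [0, 0, -0.1105], "jaw": 1}, {"slide": [0, 0, 0], "dr": [0, 0, -0.1105], "jaw": 1}, {"slide": [0, 0, 0], "dr": [0, 0, -0.1105], "jaw": 1}, {"slide": [0, 0, 0], "dr": [0, 0, -0.1105], "jaw": 1}, {"slide": [0, 0, 0], "dr": [0, 0, -0.1105], "jaw": 1}, {"slide": [0, 0, 0], "dr": [0, 0, -0.1105], "jaw": 1}, {"slide": [0, 0, 0], "dr": [0, 0, -0.1105], "jaw": 1}, {"slide": [0, 0, 0], "dr": [0, 0, -0.1105], "jaw": 1}, {"slide": [0, 0, 0], "dr": [0, 0, -0.1105], "jaw": 1}, {"slide": [0, 0, 0], "dr": [0, 0, -0.1105], "jaw": 1}, {"slide": [0, 0, 0], "dr": [0, 0, 0], "jaw": 1}, {"slide": [0, 0, 0], "dr": [0, 0, 0], "jaw": 1}])

```text
time_s: 5.0
tool_pos: [0.5553, 0.0063, 0.2922]
tcp_rot: [-3.142, 0.0, 1.374]
wrist_force: [0.1, 0.5, 0.4]
finger_gap: 0.0919
```

```bash
cat > st.py <<'E'
from h import *
import sys
np.set_printoptions(precision=4,suppress=True)
def st():
    s=robot.sense()
    for k in('time_s','tool_pos','tcp_rot','joint_pos','wrist_force','wrist_torque','finger_gap'): print(k,s[k])
    M=R.from_euler('xyz',s['tcp_rot']).as_matrix()
    return s,M
def to(X,yaw,pos=None,rot=None):
    s,M=st()
    d=M.T@(np.array(X)-s['tool_pos'])*100
    T=R.from_euler('xyz',[np.pi,0,yaw])
    print('slide cm',d,'dr',(R.from_matrix(M).inv()*T).as_rotvec())
E
python3 -c "
from st import *
to([.555,.0073,.1627],1.377)"
```

```text
time_s 5.0
tool_pos [0.5553 0.0063 0.2922]
tcp_rot [-3.1416  0.0001  1.3741]
joint_pos [ 0.315   0.3845 -0.5704  1.7094  0.2277  1.1144 -0.52  ]
wrist_force [0.093  0.5288 0.4164]
wrist_torque [-0.0225 -0.1424  0.0708]
finger_gap 0.09191010567973108
slide cm [ 0.0898 -0.045  12.9519] dr [-0.      0.0001 -0.0029]
```

step_arm(motion=[{"slide": [0.09, -0.04, 1.6], "dr": [0, 0, 0], "jaw": 1}, {"slide": [0, 0, 1.6], "dr": [0, 0, 0], "jaw": 1}, {"slide": [0, 0, 1.6], "dr": [0, 0, 0], "jaw": 1}, {"slide": [0, 0, 1.6], "dr": [0, 0, 0], "jaw": 1}, {"slide": [0, 0, 1.6], "dr": [0, 0, 0], "jaw": 1}, {"slide": [0, 0, 1.6], "dr": [0, 0, 0], "jaw": 0.6}, {"slide": [0, 0, 1.6], "dr": [0, 0, 0], "jaw": 0.4}, {"slide": [0, 0, 1.6], "dr": [0, 0, 0], "jaw": 0.4}, {"slide": [0, 0, 0], "dr": [0, 0, 0], "jaw": 0.4}, {"slide": [0, 0, 0], "dr": [0, 0, 0], "jaw": 0.4}])

```text
time_s: 6.25
tool_pos: [0.5553, 0.0076, 0.1645]
tcp_rot: [3.141, -0.0, 1.377]
wrist_force: [0.2, -0.5, -0.4]
finger_gap: 0.0462
```

```bash
python3 -c "
from st import *
to([.555,.0073,.1627],1.377)
for n,(x,y,w,h) in (('side',(150,90,140,130)),('top',(180,100,140,130))):
    im=imaging.read_camera(n); cv2.imwrite(f'pics/{n}3.png',cv2.resize(im[y:y+h,x:x+w],None,fx=4.5,fy=4.5,interpolation=cv2.INTER_CUBIC)[:,:,::-1])
"
```

```text
time_s 6.25
tool_pos [0.5553 0.0076 0.1645]
tcp_rot [ 3.1412 -0.0002  1.3768]
joint_pos [ 0.2651  0.5215 -0.5198  1.8568  0.3355  0.8502 -0.6155]
wrist_force [ 0.1883 -0.4695 -0.4002]
wrist_torque [ 0.0058 -0.0365 -0.0669]
finger_gap 0.046226079210832764
slide cm [-0.032  -0.0248  0.1801] dr [ 0.0004 -0.0002 -0.0002]
```

View pics/side3.png

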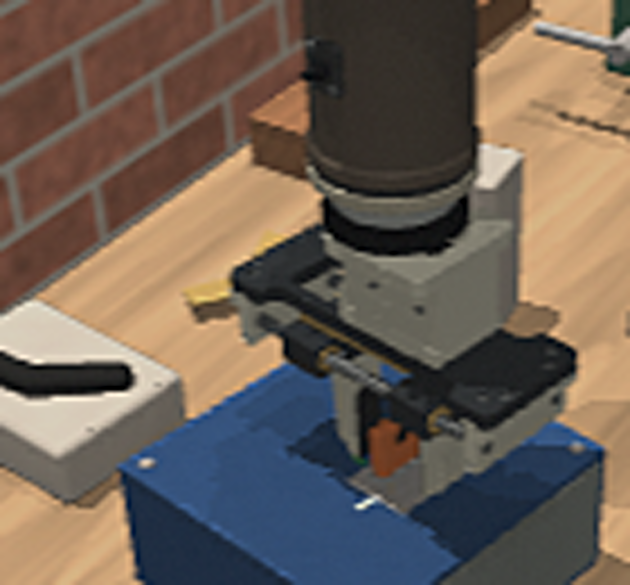

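The side view shows the open fingers straddling the orange head at about (395,445) in the crop. Closing now.

step_arm(motion=[{"slide": [-0.03, -0.02, 0.15], "dr": [0, 0, 0], "jaw": 0.3}, {"slide": [0, 0, 0], "dr": [0, 0, 0], "jaw": 0.2}, {"slide": [0, 0, 0], "dr": [0, 0, 0], "jaw": 0.1}, {"slide": [0, 0, 0], "dr": [0, 0, 0], "jaw": 0}, {"slide": [0, 0, 0], "dr": [0, 0, 0], "jaw": 0}, {"slide": [0, 0, 0], "dr": [0, 0, 0], "jaw": 0}, {"slide": [0, 0, 0], "dr": [0, 0, 0], "jaw": 0}])

```text
time_s: 7.22
tool_pos: [0.5559, 0.0069, 0.1631]
tcp_rot: [3.139, -0.0, 1.376]
wrist_force: [5.7, -1.2, -0.6]
finger_gap: 0.0096
```

```bash
python3 -c "
from st import *
to([.555,.0073,.1627],1.377)"
```

```text
time_s 7.225
tool_pos [0.5559 0.0069 0.1631]
tcp_rot [ 3.1393 -0.0004  1.3764]
joint_pos [ 0.265   0.5232 -0.5183  1.8581  0.3378  0.8456 -0.6165]
wrist_force [ 5.7367 -1.2004 -0.6474]
wrist_torque [-0.3299 -1.4447 -0.015 ]
finger_gap 0.009610545126091623
slide cm [ 0.0205 -0.0976  0.0404] dr [ 0.0023 -0.0004 -0.0006]
```

The grip is on (gap 9.6 mm). The side load of 5.7 N along +x means the lock sits about 1 mm further out, so I'll centre on it.

step_arm(motion=[{"slide": [0, 0.1, 0], "dr": [0, 0, 0], "jaw": 0}, {"slide": [0, 0, 0], "dr": [0, 0, 0], "jaw": 0}, {"slide": [0, 0, 0], "dr": [0, 0, 0], "jaw": 0}])

```text
time_s: 7.6
tool_pos: [0.5561, 0.0069, 0.163]
tcp_rot: [3.141, -0.0, 1.377]
wrist_force: [3.8, -1.1, 2.0]
finger_gap: 0.0099
```

step_arm(motion=[{"slide": [0, 0.1, 0], "dr": [0, 0, 0], "jaw": 0}, {"slide": [0, 0, 0], "dr": [0, 0, 0], "jaw": 0}, {"slide": [0, 0, 0], "dr": [0, 0, 0], "jaw": 0}])

```text
time_s: 7.98
tool_pos: [0.5564, 0.0069, 0.1626]
tcp_rot: [-3.141, 0.0, 1.377]
wrist_force: [0.7, -0.1, 2.7]
finger_gap: 0.0098
```

The load is gone. Turning clockwise now, which is +z of the tool.

step_arm(motion=[{"slide": [0, 0, 0], "dr": [0, 0, 0.08], "jaw": 0}, {"slide": [0, 0, 0], "dr": [0, 0, 0.08], "jaw": 0}, {"slide": [0, 0, 0], "dr": [0, 0, 0.08], "jaw": 0}, {"slide": [0, 0, 0], "dr": [0, 0, 0.08], "jaw": 0}, {"slide": [0, 0, 0], "dr": [0, 0, 0.08], "jaw": 0}, {"slide": [0, 0, 0], "dr": [0, 0, 0], "jaw": 0}, {"slide": [0, 0, 0], "dr": [0, 0, 0], "jaw": 0}])

```text
time_s: 8.85
tool_pos: [0.5566, 0.0068, 0.1626]
tcp_rot: [-3.141, 0.0, 0.979]
wrist_force: [1.1, 0.6, -0.4]
finger_gap: 0.0098
```

```bash
python3 -c "
from st import *
to([.5562,.0073,.1627],.977)"
```

```text
time_s 8.85
tool_pos [0.5566 0.0068 0.1626]
tcp_rot [-3.1412  0.0003  0.9786]
joint_pos [ 0.1937  0.5068 -0.4164  1.8609  0.2693  0.8297 -0.9518]
wrist_force [ 1.0926  0.5845 -0.3653]
wrist_torque [-0.0713 -0.3011  0.0806]
finger_gap 0.009848422263995597
slide cm [ 0.0177 -0.0549 -0.012 ] dr [-0.0004  0.0003  0.0016]
```

step_arm(motion=[{"slide": [0, 0, 0], "dr": [0, 0, 0.08], "jaw": 0}, {"slide": [0, 0, 0], "dr": [0, 0, 0.08], "jaw": 0}, {"slide": [0, 0, 0], "dr": [0, 0, 0.08], "jaw": 0}, {"slide": [0, 0, 0], "dr": [0, 0, 0.08], "jaw": 0}, {"slide": [0, 0, 0], "dr": [0, 0, 0.08], "jaw": 0}, {"slide": [0, 0, 0], "dr": [0, 0, 0.08], "jaw": 0}, {"slide": [0, 0, 0], "dr": [0, 0, 0.08], "jaw": 0}, {"slide": [0, 0, 0], "dr": [0, 0, 0.08], "jaw": 0}, {"slide": [0, 0, 0], "dr": [0, 0, 0.08], "jaw": 0}, {"slide": [0, 0, 0], "dr": [0, 0, 0.04], "jaw": 0}, {"slide": [0, 0, 0], "dr": [0, 0, 0], "jaw": 0}, {"slide": [0, 0, 0], "dr": [0, 0, 0], "jaw": 0}])

```text
time_s: 10.35
tool_pos: [0.5567, 0.007, 0.1626]
tcp_rot: [-3.141, 0.0, 0.218]
wrist_force: [1.6, 0.8, 0.2]
finger_gap: 0.01
```

```bash
cat > shot.py <<'E'
from st import *
def shot(tag):
    a=imaging.read_camera('side'); b=imaging.read_camera('top')
    im=np.hstack([a[90:290,110:310],b[90:290,110:310]])
    cv2.imwrite(f'pics/{tag}.png',cv2.resize(im,None,fx=2,fy=2,interpolation=cv2.INTER_CUBIC)[:,:,::-1])
E
python3 -c "
from shot import *
to([.5562,.0073,.1627],.217); shot('turn1')"
```

```text
time_s 10.35
tool_pos [0.5567 0.007  0.1626]
tcp_rot [-3.1413  0.0002  0.2183]
joint_pos [ 0.0537  0.4811 -0.2215  1.873   0.1415  0.8027 -1.5945]
wrist_force [1.624  0.7561 0.184 ]
wrist_torque [ 0.3061 -0.3124  0.0091]
finger_gap 0.009967825082977754
slide cm [-0.0378 -0.044  -0.0078] dr [-0.0003  0.0002  0.0013]
```

View pics/turn1.png

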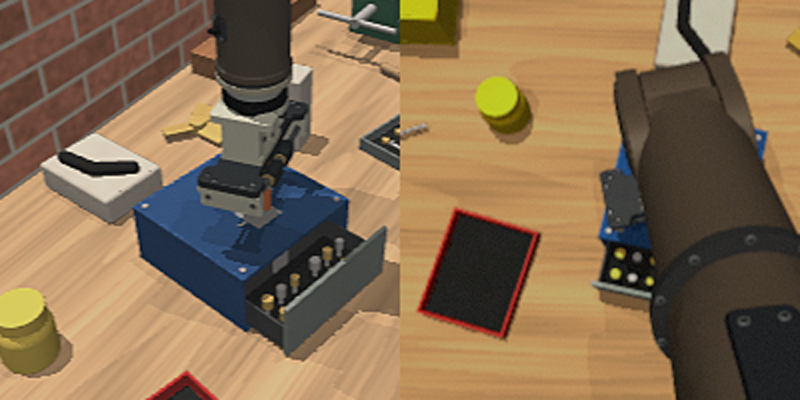

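The drawer is fully out (side view, about (320,300)), and the tub and block haven't moved. Turning the key back home.

step_arm(motion=[{"slide": [0, 0, 0], "dr": [0, 0, -0.08], "jaw": 0}, {"slide": [0, 0, 0], "dr": [0, 0, -0.08], "jaw": 0}, {"slide": [0, 0, 0], "dr": [0, 0, -0.08], "jaw": 0}, {"slide": [0, 0, 0], "dr": [0, 0, -0.08], "jaw": 0}, {"slide": [0, 0, 0], "dr": [0, 0, -0.08], "jaw": 0}, {"slide": [0, 0, 0], "dr": [0, 0, -0.08], "jaw": 0}, {"slide": [0, 0, 0], "dr": [0, 0, -0.08], "jaw": 0}, {"slide": [0, 0, 0], "dr": [0, 0, -0.08], "jaw": 0}, {"slide": [0, 0, 0], "dr": [0, 0, -0.08], "jaw": 0}, {"slide": [0, 0, 0], "dr": [0, 0, -0.08], "jaw": 0}, {"slide": [0, 0, 0], "dr": [0, 0, -0.08], "jaw": 0}, {"slide": [0, 0, 0], "dr": [0, 0, -0.08], "jaw": 0}, {"slide": [0, 0, 0], "dr": [0, 0, -0.08], "jaw": 0}, {"slide": [0, 0, 0], "dr": [0, 0, -0.08], "jaw": 0}, {"slide": [0, 0, 0], "dr": [0, 0, -0.04], "jaw": 0}, {"slide": [0, 0, 0], "dr": [0, 0, -0.04], "jaw": 0}, {"slide": [0, 0, 0], "dr": [0, 0, -0.02], "jaw": 0}, {"slide": [0, 0, 0], "dr": [0, 0, 0], "jaw": 0}, {"slide": [0, 0, 0], "dr": [0, 0, 0], "jaw": 0}])

```text
time_s: 12.82
tool_pos: [0.5569, 0.0064, 0.1628]
tcp_rot: [3.141, 0.0, 1.436]
wrist_force: [3.3, -3.1, -2.2]
finger_gap: 0.0097
```

```bash
python3 -c "
from shot import *
to([.5564,.0070,.1627],1.377)"
```

```text
time_s 12.825
tool_pos [0.5569 0.0064 0.1628]
tcp_rot [3.1413 0.0005 1.4359]
joint_pos [ 0.2752  0.529  -0.5327  1.8536  0.3482  0.8521 -0.565 ]
wrist_force [ 3.3428 -3.1133 -2.1756]
wrist_torque [-0.9736 -1.0188 -0.0696]
finger_gap 0.00973023930215395
slide cm [ 0.0566 -0.0583  0.005 ] dr [0.0003 0.0005 0.0589]
```

step_arm(motion=[{"slide": [-0.05, 0.04, 0], "dr": [0, 0, 0.04], "jaw": 0}, {"slide": [0, 0, 0], "dr": [0, 0, 0.01], "jaw": 0}, {"slide": [0, 0, -0.2], "dr": [0, 0, 0], "jaw": 0}, {"slide": [0, 0, -0.2], "dr": [0, 0, 0], "jaw": 0}, {"slide": [0, 0, 0], "dr": [0, 0, 0], "jaw": 0}, {"slide": [0, 0, 0], "dr": [0, 0, 0], "jaw": 0}])

```text
time_s: 13.58
tool_pos: [0.5569, 0.0063, 0.1667]
tcp_rot: [-3.141, 0.0, 1.387]
wrist_force: [0.1, -0.2, 0.1]
finger_gap: 0.0099
```

```bash
python3 -c "
from shot import *
to([.5564,.0070,.1627],1.377); shot('lift0')"
```

```text
time_s 13.575
tool_pos [0.5569 0.0063 0.1667]
tcp_rot [-3.1412  0.0001  1.3869]
joint_pos [ 0.2694  0.5218 -0.5231  1.8503  0.3353  0.858  -0.6022]
wrist_force [ 0.1062 -0.2447  0.1009]
wrist_torque [-0.0303 -0.0444  0.0645]
finger_gap 0.009875919369717365
slide cm [ 0.0604 -0.0589  0.3972] dr [-0.0004  0.0001  0.0099]
```

View pics/lift0.png

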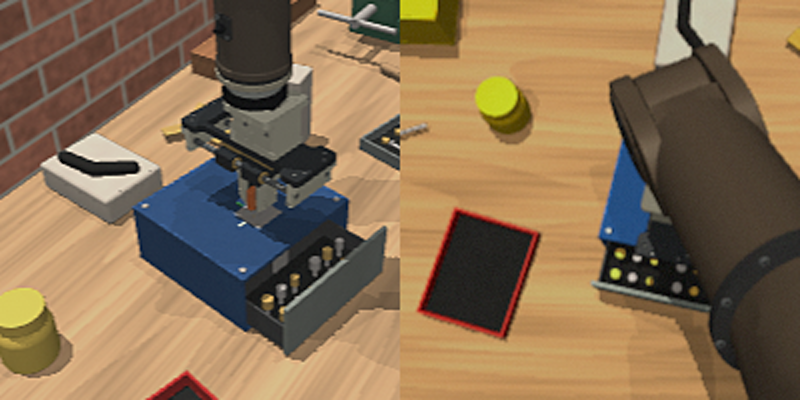

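No resistance over 4 mm of lift and the drawer is still open, so I'll keep drawing it out.

step_arm(motion=[{"slide": [0, 0, -0.3], "dr": [0, 0, 0], "jaw": 0}, {"slide": [0, 0, -0.3], "dr": [0, 0, 0], "jaw": 0}, {"slide": [0, 0, -0.3], "dr": [0, 0, 0], "jaw": 0}, {"slide": [0, 0, -0.3], "dr": [0, 0, 0], "jaw": 0}, {"slide": [0, 0, -0.4], "dr": [0, 0, 0], "jaw": 0}, {"slide": [0, 0, -0.4], "dr": [0, 0, 0], "jaw": 0}, {"slide": [0, 0, 0], "dr": [0, 0, 0], "jaw": 0}])

```text
time_s: 14.55
tool_pos: [0.5573, 0.0062, 0.1871]
tcp_rot: [3.141, -0.0, 1.387]
wrist_force: [0.0, -0.8, -0.1]
finger_gap: 0.0097
```

step_arm(motion=[{"slide": [0, 0, -1.2], "dr": [0, 0, 0], "jaw": 0}, {"slide": [0, 0, -1.6], "dr": [0, 0, 0], "jaw": 0}, {"slide": [0, 0, -1.6], "dr": [0, 0, 0], "jaw": 0}, {"slide": [0, 0, -1.6], "dr": [0, 0, 0], "jaw": 0}, {"slide": [0, 0, -1.6], "dr": [0, 0, 0], "jaw": 0}, {"slide": [0, 0, -1.0], "dr": [0, 0, 0], "jaw": 0}, {"slide": [0, 0, 0], "dr": [0, 0, 0], "jaw": 0}])

```text
time_s: 15.42
tool_pos: [0.5574, 0.0063, 0.2735]
tcp_rot: [3.14, -0.0, 1.387]
wrist_force: [-0.1, -0.8, -0.8]
finger_gap: 0.01
```

step_arm(motion=[{"slide": [1, -0.7, 0], "dr": [0, 0, 0], "jaw": 0}, {"slide": [2, -1.35, 0], "dr": [0, 0, 0], "jaw": 0}, {"slide": [2, -1.35, 0], "dr": [0, 0, 0], "jaw": 0}, {"slide": [2, -1.35, 0], "dr": [0, 0, 0], "jaw": 0}, {"slide": [2, -1.35, 0], "dr": [0, 0, 0], "jaw": 0}, {"slide": [2, -1.35, 0], "dr": [0, 0, 0], "jaw": 0}, {"slide": [2, -1.35, 0], "dr": [0, 0, 0], "jaw": 0}, {"slide": [2, -1.35, 0], "dr": [0, 0, 0], "jaw": 0}, {"slide": [2, -1.35, 0], "dr": [0, 0, 0], "jaw": 0}, {"slide": [2, -1.35, 0], "dr": [0, 0, 0], "jaw": 0}, {"slide": [2, -1.35, 0], "dr": [0, 0, 0], "jaw": 0}, {"slide": [2, -1.35, 0], "dr": [0, 0, 0], "jaw": 0}, {"slide": [2, -1.35, 0], "dr": [0, 0, 0], "jaw": 0}, {"slide": [1.8, -0.9, 0], "dr": [0, 0, 0], "jaw": 0}, {"slide": [0, 0, 0], "dr": [0, 0, 0.07], "jaw": 0}, {"slide": [0, 0, 0], "dr": [0, 0, 0], "jaw": 0}])

```text
time_s: 17.42
tool_pos: [0.4301, 0.3027, 0.2721]
tcp_rot: [-3.141, 0.001, 1.318]
wrist_force: [0.3, -0.4, 0.3]
finger_gap: 0.0098
```

```bash
python3 -c "
from shot import *
to([.4316,.3025,.0980],1.316)
a=imaging.read_camera('side'); b=imaging.read_camera('top')
im=np.hstack([a[180:384,60:330],b[120:324,40:310]])
cv2.imwrite('pics/p0.png',cv2.resize(im,(800,300),interpolation=cv2.INTER_CUBIC)[:,:,::-1])
"
```

```text
time_s 17.425
tool_pos [0.4301 0.3027 0.2721]
tcp_rot [-3.1407  0.0009  1.3184]
joint_pos [-0.2161  0.373  -0.654   1.7992  0.257   1.0569 -1.2171]
wrist_force [ 0.3044 -0.3999  0.2928]
wrist_torque [-0.0392 -0.0671 -0.0095]
finger_gap 0.009791945264708786
slide cm [ 0.0294  0.1643 17.4084] dr [-0.0009  0.0009  0.0024]
```

View pics/p0.png

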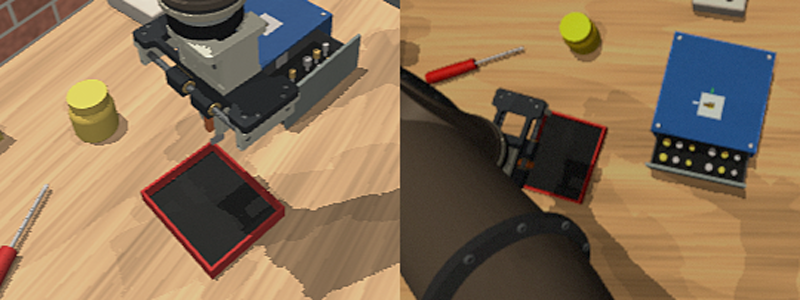

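The key is held (orange at about (210,125) left), the keyhole is empty and the drawer is open. Lowering.

step_arm(motion=[{"slide": [0.03, 0.16, 1.5], "dr": [0, 0, 0], "jaw": 0}, {"slide": [0, 0, 2], "dr": [0, 0, 0], "jaw": 0}, {"slide": [0, 0, 2], "dr": [0, 0, 0], "jaw": 0}, {"slide": [0, 0, 2], "dr": [0, 0, 0], "jaw": 0}, {"slide": [0, 0, 2], "dr": [0, 0, 0], "jaw": 0}, {"slide": [0, 0, 2], "dr": [0, 0, 0], "jaw": 0}, {"slide": [0, 0, 2], "dr": [0, 0, 0], "jaw": 0}, {"slide": [0, 0, 1.5], "dr": [0, 0, 0], "jaw": 0}, {"slide": [0, 0, 1.2], "dr": [0, 0, 0], "jaw": 0}, {"slide": [0, 0, 0], "dr": [0, 0, 0], "jaw": 0}, {"slide": [0, 0, 0], "dr": [0, 0, 0], "jaw": 0}])

```text
time_s: 18.9
tool_pos: [0.433, 0.3024, 0.1111]
tcp_rot: [3.141, -0.001, 1.317]
wrist_force: [0.2, -0.0, 0.2]
finger_gap: 0.0102
```

```bash
cat >shot2.py <<'E'
from st import *
def shot2(t):
    a=imaging.read_camera('side'); b=imaging.read_camera('top')
    im=np.hstack([a[255:384,140:270],b[165:294,85:215]])
    cv2.imwrite(f'pics/{t}.png',cv2.resize(im,(780,387),interpolation=cv2.INTER_CUBIC)[:,:,::-1])
E
python3 -c "
from shot2 import *
to([.4316,.3025,.0970],1.316);shot2('p1')
"
```

```text
time_s 18.9
tool_pos [0.433  0.3024 0.1111]
tcp_rot [ 3.1412 -0.0006  1.3168]
joint_pos [-0.3117  0.5724 -0.5476  1.9628  0.4397  0.7243 -1.3779]
wrist_force [ 0.1971 -0.0272  0.2341]
wrist_torque [ 0.0233 -0.0917  0.0565]
finger_gap 0.010184719687180212
slide cm [-0.0307 -0.137   1.412 ] dr [ 0.0004 -0.0006  0.0008]
```

View pics/p1.png

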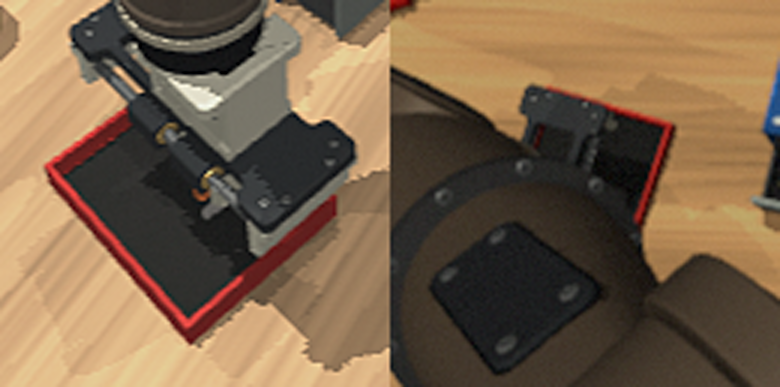

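step_arm(motion=[{"slide": [0, 0, 0.5], "dr": [0, 0, 0], "jaw": 0}, {"slide": [0, 0, 0.5], "dr": [0, 0, 0], "jaw": 0}, {"slide": [0, 0, 0.2], "dr": [0, 0, 0], "jaw": 0}, {"slide": [0, 0, 0], "dr": [0, 0, 0], "jaw": 0}, {"slide": [0, 0, 0], "dr": [0, 0, 0], "jaw": 0}])

```text
time_s: 19.62
tool_pos: [0.4328, 0.3022, 0.0987]
tcp_rot: [3.142, -0.0, 1.317]
wrist_force: [0.2, -0.0, 0.0]
finger_gap: 0.0096
```

step_arm(motion=[{"slide": [0, 0, 0.1], "dr": [0, 0, 0], "jaw": 0}, {"slide": [0, 0, 0.1], "dr": [0, 0, 0], "jaw": 0}, {"slide": [0, 0, 0], "dr": [0, 0, 0], "jaw": 0}])

```text
time_s: 20.0
tool_pos: [0.4328, 0.3022, 0.0967]
tcp_rot: [3.142, 0.0, 1.317]
wrist_force: [-0.6, -0.9, -1.1]
finger_gap: 0.0098
```

step_arm(motion=[{"slide": [0, 0, 0.1], "dr": [0, 0, 0], "jaw": 0}, {"slide": [0, 0, 0], "dr": [0, 0, 0], "jaw": 0}, {"slide": [0, 0, 0], "dr": [0, 0, 0], "jaw": 0}])

```text
time_s: 20.38
tool_pos: [0.4329, 0.3023, 0.0963]
tcp_rot: [3.141, -0.0, 1.317]
wrist_force: [-1.2, -1.6, 7.4]
finger_gap: 0.0096
```

The tip is on the floor (7 N). Easing off slightly and opening.

step_arm(motion=[{"slide": [0, 0, -0.05], "dr": [0, 0, 0], "jaw": 0}, {"slide": [0, 0, 0], "dr": [0, 0, 0], "jaw": 0.2}, {"slide": [0, 0, 0], "dr": [0, 0, 0], "jaw": 0.4}, {"slide": [0, 0, 0], "dr": [0, 0, 0], "jaw": 0.7}, {"slide": [0, 0, 0], "dr": [0, 0, 0], "jaw": 1}, {"slide": [0, 0, 0], "dr": [0, 0, 0], "jaw": 1}, {"slide": [0, 0, 0], "dr": [0, 0, 0], "jaw": 1}, {"slide": [0, 0, 0], "dr": [0, 0, 0], "jaw": 1}])

```text
time_s: 21.38
tool_pos: [0.4328, 0.3021, 0.0962]
tcp_rot: [3.142, 0.0, 1.317]
wrist_force: [0.4, 1.4, -0.7]
finger_gap: 0.0738
```

```bash
python3 -c "
from shot2 import *
st();shot2('p2')
"
```

```text
time_s 21.375
tool_pos [0.4328 0.3021 0.0962]
tcp_rot [3.1416 0.0001 1.3167]
joint_pos [-0.324   0.5935 -0.5321  1.9734  0.4592  0.6949 -1.3951]
wrist_force [ 0.3994  1.3622 -0.682 ]
wrist_torque [-0.0529 -0.1388 -0.0374]
finger_gap 0.07378563522866724
```

View pics/p2.png

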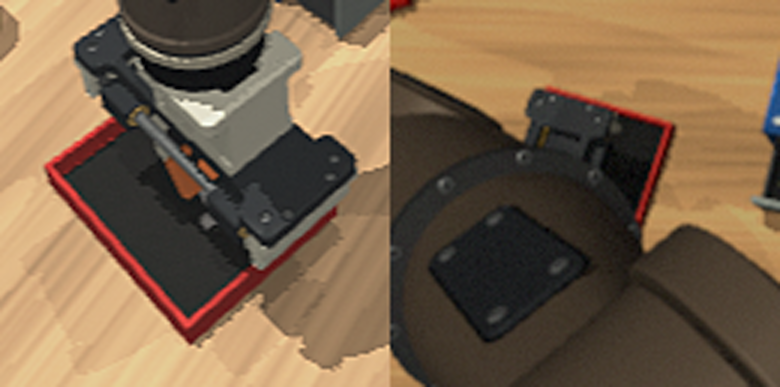

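The key is leaning on the +x finger. I'll finish opening, then raise straight up slowly.

step_arm(motion=[{"slide": [0, 0, 0], "dr": [0, 0, 0], "jaw": 1}, {"slide": [0, 0, 0], "dr": [0, 0, 0], "jaw": 1}, {"slide": [0, 0, -0.3], "dr": [0, 0, 0], "jaw": 1}, {"slide": [0, 0, -0.3], "dr": [0, 0, 0], "jaw": 1}, {"slide": [0, 0, -0.3], "dr": [0, 0, 0], "jaw": 1}, {"slide": [0, 0, -0.3], "dr": [0, 0, 0], "jaw": 1}, {"slide": [0, 0, -0.4], "dr": [0, 0, 0], "jaw": 1}, {"slide": [0, 0, -0.5], "dr": [0, 0, 0], "jaw": 1}, {"slide": [0, 0, -0.5], "dr": [0, 0, 0], "jaw": 1}, {"slide": [0, 0, -1], "dr": [0, 0, 0], "jaw": 1}, {"slide": [0, 0, -2], "dr": [0, 0, 0], "jaw": 1}, {"slide": [0, 0, -2], "dr": [0, 0, 0], "jaw": 1}, {"slide": [0, 0, -3], "dr": [0, 0, 0], "jaw": 1}, {"slide": [0, 0, -3], "dr": [0, 0, 0], "jaw": 1}, {"slide": [0, 0, -3], "dr": [0, 0, 0], "jaw": 1}, {"slide": [0, 0, -3], "dr": [0, 0, 0], "jaw": 1}, {"slide": [0, 0, 0], "dr": [0, 0, 0], "jaw": 1}])

```text
time_s: 23.6
tool_pos: [0.4333, 0.3031, 0.2949]
tcp_rot: [3.139, -0.003, 1.317]
wrist_force: [-0.1, 1.0, -0.3]
finger_gap: 0.0917
```

```bash
python3 -c "
from shot2 import *
st();shot2('p3')
cv2.imwrite('pics/p3f.png',imaging.read_camera('side')[:,:,::-1])
"
```

```text
time_s 23.6
tool_pos [0.4333 0.3031 0.2949]
tcp_rot [ 3.1387 -0.0034  1.3168]
joint_pos [-0.2031  0.3535 -0.6641  1.7652  0.2428  1.1013 -1.2011]
wrist_force [-0.0567  1.0059 -0.2733]
wrist_torque [-0.0928 -0.0983 -0.0554]
finger_gap 0.09169446752631377
```

View pics/p3.png

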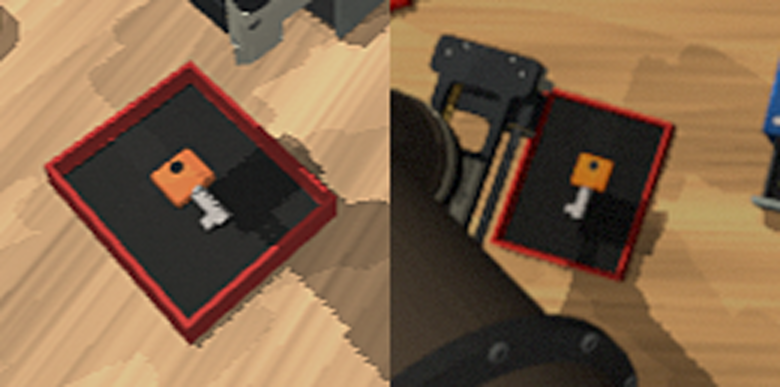

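View pics/p3f.png

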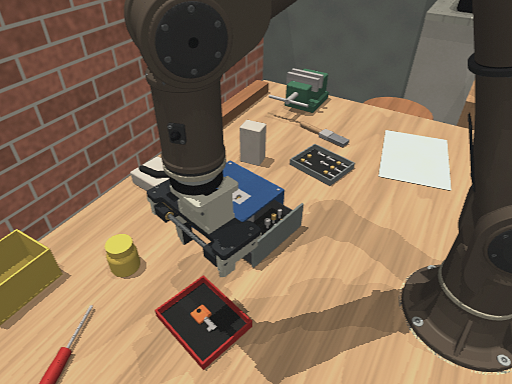

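The key lies flat in the middle of the red tray (side view, about (203,318)). The drawer is open, the tub (122,255) and block (253,142) are where they started, and the gripper is clear of everything. Handing in.

```bash
python3 -c "
from workcell import job
print(job.hand_in())"
```

```text
the job is handed in; nothing more can be done
None
```

The job is done and handed in at about 24 s of the 56 s allowed. I turned the key about 1.16 rad clockwise until the drawer sprang open. Then I turned it back to home and drew it out without resistance. I lowered it until its tip touched the red tray's floor (about 7 N) and let it go; it leaned on one finger, then lay down as I raised the gripper.

- **Last pictures:** the key lies flat in the middle of the red tray, and the drawer is open. The tub and plaster block are at their starting pixels. The open gripper is about 0.2 m above the tray, touching nothing.
- **Corrections:** the lock was about 1 mm further out in x than my camera fit. I saw this as a 5.7 N side load when gripping and re-centred before turning.
- **Failed checks:** none failed, but I didn't measure the drawer's exact travel; I judged it open by eye.

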